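Reset a tripped breaker under a push-latch cover

TASK

A breaker has tripped in the grey power distributor on the bench. Press down on the front of its closed hinged cover and let go so that it springs open, push the one lever that has dropped towards the outlets over to the on side like the other two, then swing the cover down and press it again until it latches and stays shut. Only push with the fingertips: pick nothing up, leave the other two breakers on and do not disturb the things lying around.

Things in the scene. Friction and masses are not known exactly. Their poses are not given: they have to be found in the camera images.
- distributor: Grey plastic power distributor screwed to the bench. Origin: centre of its underside; x runs from its front (two round outlets) to its back (glands, hinge), z up. Base 150 (x) by 136 (y), 58 high, screw lugs out to y +-82. Behind the outlets a plinth (x -22 to 58, 66 high) has three breakers at x = 0, y = -36, 0, 36 under one cover. Shut, the cover spans x -29 to 62, y +-59, flat top 93 high.
- cover (a joint): Cover angle (rad): 0 shut and latched, 1.75 open, just past vertical; -0.065 pressed 6 mm in at the front, on rubber buffers. Push-push latch: press the front in over 4 mm and let go: it springs open in 1.5 s. Pushed down to the buffers and let go, it stays latched at 0; a further press opens it. Swinging takes 0.5 to 2 N, the last 6 mm 4 N; 5 to 10 N is fine. Press at 0.05 m/s; slammed, it may bounce.
- cover_press (a point): Ribbed finger place on top of the cover, at the middle of its front edge, 11 mm behind that edge, 82 mm from the hinge; moves with the cover. z axis: out of the outer face (up when shut, to the back when open); x axis: towards the hinge. Open, it is about 146 mm above the bench and 102 mm behind the distributor's origin; the outer face then looks to the back, so it is pushed shut from behind.
- tripped_lever (a joint): Lever of the tripped breaker (rad): 0 off, leaning 0.6 rad towards the outlets; 1.2 on, leaning 0.6 rad towards the hinge. It snaps over past the middle (0.6) with about 2 N at its tip. It pivots about an axis parallel to y at x = 0, z = 68 of the distributor.
- tripped_lever_tip (a point): Tip of that black lever, 25 wide (y) and 7 thick (x), 19 mm from its pivot, about 84 mm above the bench at either end of its swing; the breaker round it is 72 high, so 10 to 12 mm stand free. It is in one of the three breaker places; this point shows which.
- breaker_a_lever (a joint): Lever of a breaker that is on (1.2, same meaning) and must stay on.
- breaker_b_lever (a joint): Lever of the other breaker that is on (1.2, same meaning) and must stay on.
- multimeter: Yellow hand multimeter, 155 by 78 by 44, lying loose. Origin: centre of its underside. Not to be moved.
- heat_sink: Finned aluminium heat sink, 93 by 50 by 26, lying loose. Not to be moved.
- tape_roll: Blue tape roll, 64 across and 18 high, lying loose behind the distributor. Not to be moved.
- relay: Small relay in a clear case, 21 by 27 by 34 high, standing loose beside the distributor. Not to be moved.
- screwdriver: Yellow screwdriver, 164 long, lying loose to the right of the distributor. Not to be moved.
- cover_edge (a point): Middle of the cover's front edge on the outer face, 93 mm along the cover from the hinge; when open it is about 157 mm above the bench, 103 mm behind the distributor's origin; nothing of the cover is above 166 mm. On the inner side a skirt 22 mm deep runs round front and sides, and a 20 mm wide latch tongue hangs 22 mm below the front skirt.
- cover_hinge (a point): Middle of the cover's hinge axis, fixed to the distributor at x = 64, z = 70 of its frame; the axis is parallel to its y. The cover's outer face lies 23 mm from this axis.

How it is judged (in metres and radians):
On the way, in this order (a step that is already met when the one before it is completed fails the run):
1. the pressed cover has sprung open (value of joint cover above 1.4 rad), for 0.2 s.
2. with the cover open, the tripped lever is over on the on side (value of joint cover above 0.8 rad and value of joint tripped_lever above 1 rad), for 0.2 s.
At the end, for the whole second after the job is handed in: The cover is shut, held at rest by its own latch (within 0.02 rad of 0), and all three breaker levers are on (above 1.0 rad) (value of joint cover between -0.02 and 0.02 rad and velocity of joint cover between -0.05 and 0.05 rad/s and value of joint each of tripped_lever, breaker_a_lever, breaker_b_lever above 1 rad); the robot touches nothing.
It fails at once if another breaker is switched off (value of joint any of breaker_a_lever, breaker_b_lever below 0.6 rad).
It fails at once if a thing lying around is lifted, carried or shifted by more than 30 mm (distance of any of multimeter, heat_sink, tape_roll, relay, screwdriver from where it was at the start of the episode above 0.03 m).
It also fails if it takes over 51 s, if anything falls off the work surface, if the arm or the gripper's body presses on something with over 40 N, if the wrist force passes 120 N, or if a joint passes its speed limit or range.

ROBOT

A 6-joint arm with a two-finger parallel gripper is mounted at the origin on a cart in front of the work surface, level with it; the furniture and walls round the work are solid. World frame = base frame: x ahead of the robot, y to its left, z up, the work surface at z = 0. Lengths are in m, angles in degrees, forces in N, time in s.
With the tool pointing down it reaches from about 0.275 to 0.725 m from the base axis. Payload 15.9 kg.
Tool frame: the origin (TCP) lies between the finger pads; the fingertips stand 19 mm ahead of it and the grasp point (between the pads) is the TCP (robot.tcp_to_tips is the distance from the TCP to the fingertips, in m); z points along the fingers, y is the line along which they close (so a half turn about z gives the same grasp; the last joint's range is limited). The gripper opens to 85 mm and grips with 20 to 120 N. Pads are 22 mm wide; open, the fingers measure 114 mm over their backs; the gripper's body (76 mm by 85 mm) begins 54 mm behind the grasp point. The pads swing forward as they close: fully open they stand 13 mm farther back than shut.
Start: joints at [-69.442, 12.198, -1.971, 75.831, 0, 90], TCP at [0.176, -0.468, 0.25] pointing down, gripper open.
Joint ranges: [-170.91, 170.91], [-42.67, 98.43], [-65.05, 77.54], [-120.47, 116.71], [-90, 82.35], [-180, 180]. Speed limits (degrees/s): [108.29, 108.29, 136.94, 147.25, 180, 180].

INTERFACE

Orientations are given as [roll, pitch, yaw] about the fixed x, y, z axes, in that order (R = Rz(yaw) Ry(pitch) Rx(roll)).
In Python, from cell import robot, viewer gives the robot as it stands.
- The arm moves only by the shell command python3 -m crank 'ROWS' [FORCE]. ROWS is JSON, a list of rows, each a list of 3 entries, a list of its own where there are three numbers: the opening, from -1 (shut) to 1 (fully open), then the shift along the tool's x, y, z in mm, then the turn about the tool's z in degrees. A call has 1 to 5 rows; each row is the pose to reach, as a shift and turn from the pose commanded when the call began, along the tool's axes at that moment; what a row does not reach only later rows make up. A row lasts 1/10 s, in which the tool goes at most 50 mm and 8.59 degrees, less where a joint would pass 70% of its speed; a pose out of reach is approached as far as the arm can. A call with a gripper value outside its range is refused whole. The fingers move at their own pace and stop on an object; FORCE is the grip in N (left out, the last holds). Time passes only in rows, so rows that repeat a pose let the fingers close. It gives the time, the measured TCP pose, the force, the opening and the grip force at its end, in the units of the state.
- robot.read_state(): the state, without advancing time (a new reading comes with each control period).
- viewer.capture(name): name is "scene" or "top"; returns a dict with "img" (480x640x3 uint8, red, green, blue), "fx", "fy", "cx", "cy" (pixels), "R" (3x3) and "t" (3): a world point X has camera coordinates R X + t. Camera axes: x right, y down, z forward; pixel columns grow to the right and rows downward; lengths in m; the calibration is good to about 2 mm. A picture is of the moment at which its call begins. There is no depth.
- robot.finish_job(): hands the job in; it is judged then, once.
The state is a dict: "clock": time; "qpos": joint angles; "joint_vel": joint speeds; "tau": joint torques, N m; "tool_pos": TCP position; "tcp_rot": TCP orientation; "contact_force": force on the tool from outside, world axes, zero at the start; "moment": the same for the moment, N m; "grip_width": finger opening in m; "grip_force": force on a finger pad.
Only numpy, scipy, OpenCV 4.12 (cv2) and the standard library are available. Lean on these libraries where they do the work, as an engineer would, in place of code of your own. Each camera call takes 0.05 s, during which the arm holds its last target. There are 200 camera calls.

## Working session

There is one attempt and no reset: what is moved stays moved. The work goes in short steps, Python scripts to look and compute and a shell command to move; the robot and the scene stay as the last step left them, time stands still between calls to the robot, and variables do not carry over. Pictures are saved under pics/ and viewed, at most 10 in all, crops included, and the job is handed in when it is done.

```bash
mkdir -p pics; ls; python3 - <<'E'
from cell import robot, viewer
import cv2
for n in("scene","top"):
    c=viewer.capture(n); cv2.imwrite(f"pics/{n}0.png",c["img"][:,:,::-1]); print(n,c["fx"],c["cx"],c["cy"],c["R"],c["t"])
print(robot.read_state())
E
```

```text
pics
scene 440.04328268102927 322.00810177089056 240.62452938918722 [[-0.88011477 -0.4743599   0.01951073]
 [-0.26713058  0.46081653 -0.84633881]
 [ 0.39247833 -0.7500872  -0.53228747]] [0.53050387 0.15187044 0.80022285]
top 443.55480663777445 313.33338947110224 237.0676797508953 [[ 0.02602239 -0.99879359  0.04164369]
 [-0.98913146 -0.03175639 -0.14356354]
 [ 0.1447128  -0.03745521 -0.98876454]] [0.12883088 0.52916732 0.97370148]
{'clock': 0.1, 'qpos': array([-6.94428894e+01,  1.22222290e+01, -2.00417964e+00,  7.58294278e+01,
        1.00277357e-03,  9.00002033e+01]), 'joint_vel': array([-0.03572493, -0.06182902,  0.10646768, -0.01638546,  0.05913463,
       -0.02192567]), 'tau': array([-6.59551704e-03, -6.87249184e+01,  4.87806165e+01,  1.23914040e-02,
       -4.34008671e-04,  1.25559799e-05]), 'tool_pos': array([ 0.17547994, -0.46790527,  0.24986671]), 'tcp_rot': array([-1.79944164e+02, -1.00257498e-03,  2.05569063e+01]), 'contact_force': array([ 0.34267217, -0.05841313,  0.42121565]), 'moment': array([-0.00925552,  0.00486058, -0.03750506]), 'grip_force': 0.0, 'grip_width': 0.08561579744292465}
```

View pics/top0.png

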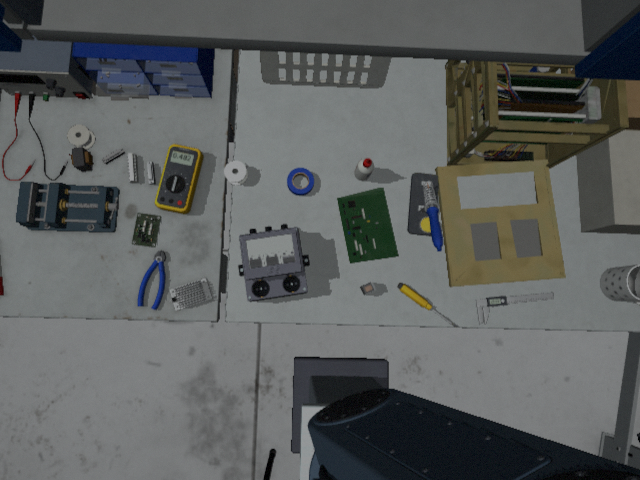

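View pics/scene0.png

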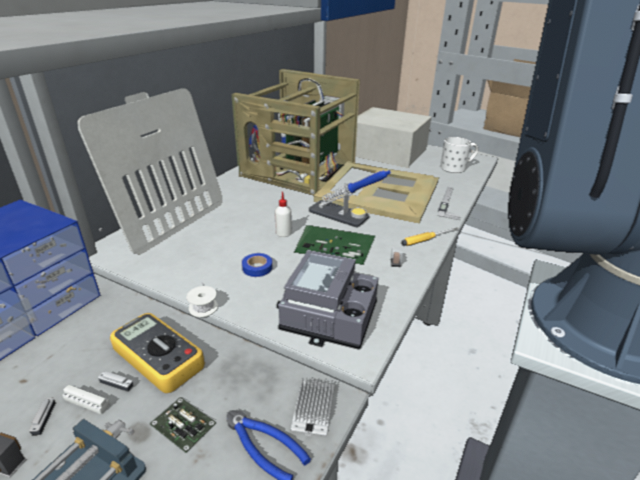

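The distributor sits at about (275,262) in top, with its outlets towards the robot and the cover shut. Tape is at (300,181), relay at (368,288). I'll enlarge it.

```bash
python3 - <<'E'
import cv2
a=cv2.imread("pics/top0.png")[215:310,225:325]; cv2.imwrite("pics/topc.png",cv2.resize(a,(600,570),interpolation=cv2.INTER_CUBIC))
a=cv2.imread("pics/scene0.png")[245:355,270:390]; cv2.imwrite("pics/scenec.png",cv2.resize(a,(600,550),interpolation=cv2.INTER_CUBIC))
E
```

```text
(no output)
```

View pics/topc.png

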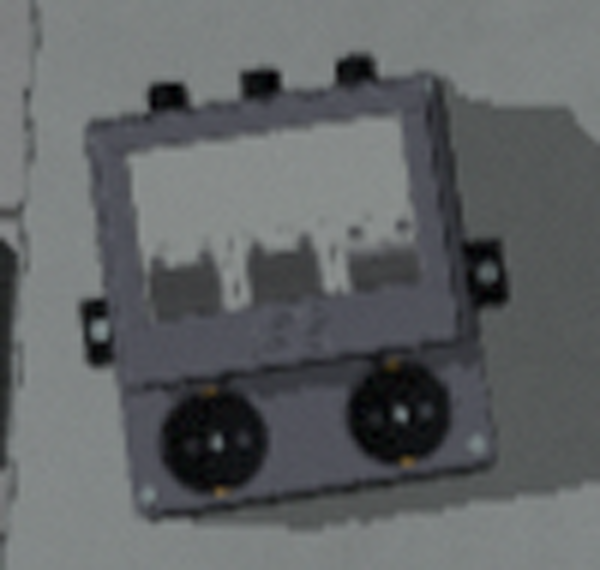

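View pics/scenec.png

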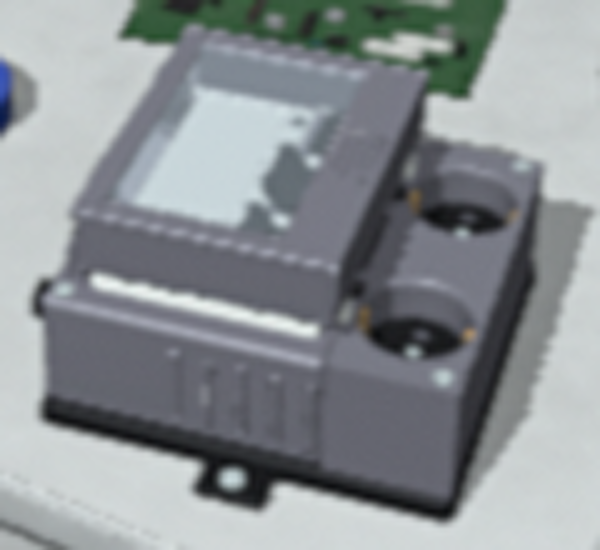

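```bash
cat > h.py <<'E'
import numpy as np
from cell import robot, viewer
from scipy.optimize import least_squares
def proj(c,X):
    p=c["R"]@np.asarray(X)+c["t"]; return np.array([c["fx"]*p[0]/p[2]+c["cx"],c["fy"]*p[1]/p[2]+c["cy"]])
def W(p,X):
    c,s=np.cos(p[2]),np.sin(p[2]); return np.array([p[0]+c*X[0]-s*X[1],p[1]+s*X[0]+c*X[1],X[2]])
E
python3 - <<'E'
from h import *
T=viewer.capture("top");S=viewer.capture("scene")
t=lambda u,v:(u/6+225-.4,v/6+215-.4); s=lambda u,v:(u/5+270-.4,v/5+245-.4)
o=[(T,(.062,.059,.093),t(88,125)),(T,(.062,-.059,.093),t(432,75)),(T,(-.029,-.059,.093),t(460,342)),(T,(-.029,.059,.093),t(130,388)),
(T,(-.075,.068,.058),t(143,512)),(T,(-.075,-.068,.058),t(494,462)),
(S,(.062,.059,.093),s(78,213)),(S,(-.029,.059,.093),s(340,272)),(S,(-.029,-.059,.093),s(427,73)),(S,(.062,-.059,.093),s(193,30)),(S,(-.075,-.068,.058),s(543,165)),(S,(-.075,.068,.058),s(455,392))]
r=least_squares(lambda p:np.concatenate([proj(c,W(p,X))-uv for c,X,uv in o]),[.45,.1,.1],loss="soft_l1")
p=r.x;print(p,np.degrees(p[2]));print(r.fun.reshape(-1,2).round(1))
np.save("p.npy",p)
st=robot.read_state();print(st["tool_pos"],robot.tcp_to_tips)
for X in[(-.018,0,.093),(-.04,-.036,.09),(.11,0,.14)]:print(W(p,X))
# which place: off lever tip vs on
for y in(.036,0,-.036):
  for x in(-.0107,.0107):print(y,x,(proj(T,W(p,(x,y,.084)))-[224.6,214.6])*6,(proj(S,W(p,(x,y,.084)))-[269.6,244.6])*5)
# tape (z .018): centre pixel 301,181
f=least_squares(lambda q:proj(T,(q[0],q[1],.018))-[300.5,181],[.6,.1]).x;d=f-p[:2];c,n=np.cos(p[2]),np.sin(p[2]);print("tape",f,c*d[0]+n*d[1],-n*d[0]+c*d[1])
E
```

```text
[0.46292128 0.23343546 0.17925851] 10.270756037260988
[[ 0.8  0.9]
 [-1.7  1.2]
 [-0.1 -1.3]
 [-0.6 -0.6]
 [-2.3  1.3]
 [ 1.2 -0. ]
 [-1.4 -0.8]
 [-0.9 -0.8]
 [ 0.1 -0.5]
 [-0.4 -1.2]
 [ 1.2 -1.1]
 [ 1.3  1.8]]
[ 0.17551536 -0.46797463  0.250008  ] 0.019
[0.44520971 0.23022606 0.093     ]
[0.42998104 0.19088031 0.09      ]
[0.57115866 0.25304846 0.14      ]
0.036 -0.0107 [186.93308348 324.87437973] [301.21719558 235.17946032]
0.036 0.0107 [178.83180508 265.48621942] [240.09293236 221.74284251]
0 -0.0107 [287.60716202 309.74746658] [332.03321534 173.14682812]
0 0.0107 [279.21744561 250.54649421] [273.01617207 160.65946614]
-0.036 -0.0107 [387.80300987 294.69241059] [360.57544674 115.69133071]
-0.036 0.0107 [379.12767947 235.6775206 ] [303.52667138 104.05251222]
tape [0.66020025 0.17720365] 0.18409167633956344 -0.09050560382077641
```

```bash
cat > to.py <<'E'
# shift in tool axes (mm, deg) bringing the tips to a distributor point (mm)
import sys; from h import *
p=np.load("p.npy"); st=robot.read_state(); ya=np.radians(st["tcp_rot"][2])
t=W(p,np.array(list(map(float,sys.argv[1:4])))/1000); d=(t+[0,0,.019]-st["tool_pos"])*1000
print("clock",st["clock"],"shift",np.round([np.cos(ya)*d[0]+np.sin(ya)*d[1],np.sin(ya)*d[0]-np.cos(ya)*d[1],-d[2]],1),"turn",round(np.degrees(ya-p[2]),2),"F",st["contact_force"].round(1),st["grip_width"].round(3))
E
python3 -m crank '[[-1,[498,-559,50],10.3],[-1,[498,-559,50],10.3],[-1,[498,-559,50],10.3],[-1,[498,-559,50],10.3],[-1,[498,-559,50],10.3]]' 30; python3 to.py -18 0 105
```

```text
clock: 0.7
tool_pos: [0.2654, -0.234, 0.2335]
tcp_rot: [180.0, -0.0, 10.2]
contact_force: [0.9, -0.7, -0.4]
grip_width: 0.0125
grip_force: 0.0Traceback (most recent call last):
  File "to.py", line 5, in <module>
    print("clock",st["clock"],"shift",np.round([np.cos(ya)*d[0]+np.sin(ya)*d[1],np.sin(ya)*d[0]-np.cos(ya)*d[1],-d[2]],1),"turn",round(np.degrees(ya-p[2]),2),"F",st["contact_force"].round(1),st["grip_width"].round(3))
                                                                                                                                                                                               ^^^^^^^^^^^^^^^^^^^^^^
AttributeError: 'float' object has no attribute 'round'
```

```bash
sed -i 's/st\["grip_width"\].round(3)/st["grip_width"]/' to.py; python3 to.py -18 0 125
```

```text
clock 0.7 shift [ 259.2 -425.1   89.5] turn -0.06 F [ 0.9 -0.7 -0.4] 0.012502312979980406
```

```bash
python3 -m crank '[[-1,[255,-420,50],0],[-1,[255,-420,50],0],[-1,[255,-420,50],0],[-1,[255,-420,50],0],[-1,[255,-420,50],0]]'; python3 to.py -18 0 125
```

```text
clock: 1.2
tool_pos: [0.3486, -0.0209, 0.2104]
tcp_rot: [180.0, -0.0, 10.2]
contact_force: [1.3, -1.9, -0.1]
grip_width: 0.0003
grip_force: 0.0
clock 1.2 shift [ 139.7 -229.9   66.4] turn -0.02 F [ 1.3 -1.9 -0.1] 0.00025574487010531237
```

```bash
python3 -m crank '[[-1,[0,0,0],0],[-1,[0,0,0],0]]';  python3 to.py -18 0 105
```

```text
clock: 1.4
tool_pos: [0.3483, -0.0217, 0.2102]
tcp_rot: [180.0, 0.0, 10.5]
contact_force: [-0.1, 0.5, 0.0]
grip_width: 0.0001
grip_force: 0.0
clock 1.4 shift [ 141.  -230.1   86.2] turn 0.19 F [-0.1  0.5  0. ] 6.131172055406727e-05
```

```bash
python3 -m crank '[[-1,[141,-230,60],0],[-1,[141,-230,60],0],[-1,[141,-230,60],0],[-1,[141,-230,60],0],[-1,[141,-230,60],0]]'; python3 to.py -18 0 105
```

```text
clock: 1.9
tool_pos: [0.4451, 0.1131, 0.1608]
tcp_rot: [-178.1, 0.1, 13.1]
contact_force: [0.2, -0.8, 1.0]
grip_width: 0.0001
grip_force: 0.0
clock 1.9 shift [  26.8 -114.    36.8] turn 2.87 F [ 0.2 -0.8  1. ] 8.708591781663729e-05
```

```bash
python3 -m crank '[[-1,[9,-38,5],2.9],[-1,[18,-76,10],2.9],[-1,[27,-114,16],2.9],[-1,[27,-114,16],2.9],[-1,[27,-114,16],2.9]]'; python3 to.py -18 0 93; python3 -c "
from h import *;print(robot.read_state()['qpos'])"
```

```text
clock: 2.4
tool_pos: [0.4655, 0.1387, 0.15]
tcp_rot: [-175.8, 0.2, 14.1]
contact_force: [0.5, -0.4, 0.1]
grip_width: 0.0001
grip_force: 0.0
clock 2.4 shift [  2.5 -93.7  38. ] turn 3.82 F [ 0.5 -0.4  0.1] 0.0001371412452746498
[ 14.02337976  13.1502769  -15.65692472  61.40892875   4.21579547
 179.93612603]
```

Joint 6 has hit its limit, so I'll use the half-turned orientation (yaw 190).

```bash
python3 -m crank '[[-1,[0,0,-15],-8],[-1,[0,0,-15],-16],[-1,[0,0,-15],-24],[-1,[0,0,-15],-32],[-1,[0,0,-15],-40]]';python3 to.py -18 0 93
```

```text
clock: 2.9
tool_pos: [0.4657, 0.1377, 0.1652]
tcp_rot: [-176.7, -2.6, 54.3]
contact_force: [-0.5, -1.5, 0.0]
grip_width: 0.0002
grip_force: 0.0
clock 2.9 shift [ 63.3 -70.6  53.2] turn 44.07 F [-0.5 -1.5  0. ] 0.00021100464676685656
```

```bash
cat > to.py <<'E'
# shift in tool axes (mm, deg) bringing the tips to a distributor point (mm), yaw = distributor + 180
import sys; from h import *
from scipy.spatial.transform import Rotation as Ro
p=np.load("p.npy"); st=robot.read_state(); R=Ro.from_euler("xyz",st["tcp_rot"],degrees=True).as_matrix()
tip=st["tool_pos"]+R[:,2]*.019; D=Ro.from_euler("z",p[2]).as_matrix()
print("clock",st["clock"],"tip in dist",((D.T@(tip-[p[0],p[1],0]))*1000).round(1),"shift",np.round(R.T@(W(p,np.array(list(map(float,sys.argv[1:4])))/1000)-tip)*1000,1),"turn",round(st["tcp_rot"][2]%360-np.degrees(p[2])-180,1),"F",(D.T@st["contact_force"]).round(1),"tilt axis",(D.T@R[:,2]).round(3))
E
python3 -m crank '[[-1,[0,0,0],-8.5],[-1,[0,0,0],-17],[-1,[0,0,0],-25.5],[-1,[0,0,0],-34],[-1,[0,0,0],-42.5]]';python3 -m crank '[[-1,[0,0,0],-8.5],[-1,[0,0,0],-17],[-1,[0,0,0],-25.5],[-1,[0,0,0],-34],[-1,[0,0,0],-42.5]]';python3 -m crank '[[-1,[0,0,0],-8.5],[-1,[0,0,0],-17],[-1,[0,0,0],-25.5],[-1,[0,0,0],-34],[-1,[0,0,0],-42.5]]';python3 to.py -18 0 105
```

```text
clock: 3.4
tool_pos: [0.4657, 0.1377, 0.1651]
tcp_rot: [-179.3, -4.2, 96.9]
contact_force: [-0.0, -0.3, -0.1]
grip_width: -0.0001
grip_force: 0.0
clock: 3.9
tool_pos: [0.4657, 0.1377, 0.1652]
tcp_rot: [177.7, -3.5, 139.5]
contact_force: [0.3, -0.9, 0.0]
grip_width: -0.0001
grip_force: 0.0
clock: 4.4
tool_pos: [0.4657, 0.1377, 0.1651]
tcp_rot: [175.9, -1.1, -178.0]
contact_force: [-0.5, -0.6, 0.3]
grip_width: -0.0002
grip_force: 0.0
clock 4.4 tip in dist [-14.5 -93.3 146.2] shift [16.1 88.7 47.9] turn -8.3 F [-0.6 -0.5  0.3] tilt axis [-0.008  0.073 -0.997]
```

```bash
python3 -m crank '[[-1,[6,40,15],-4],[-1,[16,89,35],-8.3],[-1,[16,89,47],-8.3],[-1,[16,89,47],-8.3]]' >/dev/null;python3 to.py -18 0 93
```

```text
clock 4.8 tip in dist [-18.5   1.2 104.5] shift [-0.6 -2.  11.4] turn -0.2 F [-0.5 -0.7  0.6] tilt axis [-0.011  0.072 -0.997]
```

```bash
python3 -m crank '[[-1,[0,-2,5],0],[-1,[0,-2,9],0],[-1,[0,-2,12],0],[-1,[0,-2,14],0]]' |grep -E "pos|force";python3 to.py -18 0 93
```

```text
tool_pos: [0.4467, 0.2278, 0.1105]
contact_force: [-1.8, -2.3, 4.0]
grip_force: 1.8
clock 5.2 tip in dist [-17.1  -1.3  91.6] shift [ 0.9  1.4 -1.3] turn -0.4 F [-2.2 -1.9  4. ] tilt axis [-0.008  0.073 -0.997]
```

Contact at about 4 N. I'll press on to the buffers.

```bash
python3 -m crank '[[-1,[0,0,3],0],[-1,[0,0,5],0],[-1,[0,0,6],0]]' |grep -E "pos|contact";python3 to.py -18 0 93
```

```text
tool_pos: [0.4462, 0.2283, 0.1049]
contact_force: [-8.4, -8.7, 22.0]
clock 5.5 tip in dist [-17.5  -0.7  86. ] shift [ 0.5  1.2 -7. ] turn -0.4 F [-9.8 -7.1 22. ] tilt axis [-0.009  0.073 -0.997]
```

```bash
python3 -m crank '[[-1,[0,0,-15],0],[-1,[10,-5,-40],0],[-1,[40,-15,-60],0],[-1,[75,-30,-70],0],[-1,[75,-30,-70],0]]' |grep -E "contact";python3 -m crank '[[-1,[0,0,0],0],[-1,[0,0,0],0],[-1,[0,0,0],0],[-1,[0,0,0],0],[-1,[0,0,0],0]]' >/dev/null;python3 -m crank '[[-1,[0,0,0],0],[-1,[0,0,0],0],[-1,[0,0,0],0],[-1,[0,0,0],0],[-1,[0,0,0],0]]' >/dev/null;python3 to.py -45 -36 78; python3 - <<'E'
from h import *;import cv2
a=viewer.capture("top")["img"][190:310,215:335,::-1];b=viewer.capture("scene")["img"][200:360,260:420,::-1]
cv2.imwrite("pics/o1.png",np.hstack([cv2.resize(a,(400,400),interpolation=2),cv2.resize(b,(400,400),interpolation=2)]))
E
```

```text
contact_force: [1.0, -0.0, -0.5]
clock 7.0 tip in dist [-91.9 -34.8 153.9] shift [-47.6  -6.4  75.2] turn -0.4 F [ 0.2 -1.2 -0.5] tilt axis [-0.009  0.073 -0.997]
```

View pics/o1.png

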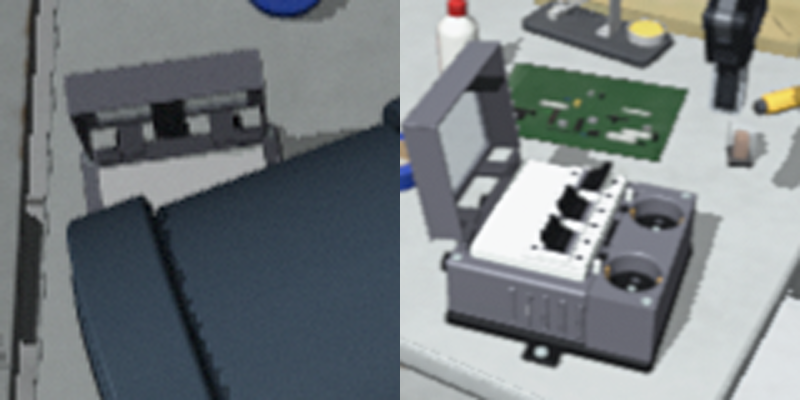

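The cover stands open, and the far lever (598,175), at y=-36, leans towards the outlets. The other two lean to the hinge.

```bash
python3 -m crank '[[-1,[-24,-3,38],0],[-1,[-48,-6,65],0],[-1,[-48,-6,75],0],[-1,[-48,-6,75],0]]' |grep -E "contact";python3 to.py -10 -36 78
```

```text
contact_force: [0.0, -0.3, 0.3]
clock 7.5 tip in dist [-45.8 -35.8  76.8] shift [-35.7   0.2  -1.6] turn -0.4 F [-0.  -0.3  0.3] tilt axis [-0.012  0.073 -0.997]
```

Push towards the hinge (tool -x).

```bash
python3 -m crank '[[-1,[-10,0,-1],0],[-1,[-18,0,-1],0],[-1,[-24,0,-1],0],[-1,[-30,0,-1],0],[-1,[-35,0,-1],0]]' |grep -E "contact";python3 to.py -7 -36 78
```

```text
contact_force: [-0.1, 0.4, -0.2]
clock 8.0 tip in dist [ -8.  -35.6  80.9] shift [-1.  -0.6  2.9] turn -0.4 F [-0.   0.4 -0.2] tilt axis [-0.006  0.074 -0.997]
```

```bash
python3 -m crank '[[-1,[-3,0,1],0],[-1,[-5,0,1],0],[-1,[-5,0,1],0]]' |grep -E "contact";python3 to.py -7 -36 78
python3 -m crank '[[-1,[15,0,0],0],[-1,[40,0,-20],0],[-1,[60,0,-50],0],[-1,[60,0,-80],0],[-1,[60,0,-100],0]]' |grep -E "contact"; python3 to.py 140 0 200; python3 - <<'E'
from h import *;import cv2
b=viewer.capture("scene")["img"][240:340,310:410,::-1]
cv2.imwrite("pics/o2.png",cv2.resize(b,(500,500),interpolation=2))
E
```

```text
contact_force: [-20.1, -5.2, 33.6]
clock 8.3 tip in dist [ -5.5 -35.6  79.3] shift [ 1.5 -0.5  1.2] turn -0.4 F [-20.7  -1.6  33.6] tilt axis [-0.01   0.074 -0.997]
contact_force: [0.2, 0.8, -0.6]
clock 8.8 tip in dist [-63.3 -42.7 180.7] shift [-202.9   45.4  -17.3] turn -0.4 F [ 0.3  0.8 -0.6] tilt axis [-0.006  0.074 -0.997]
```

View pics/o2.png

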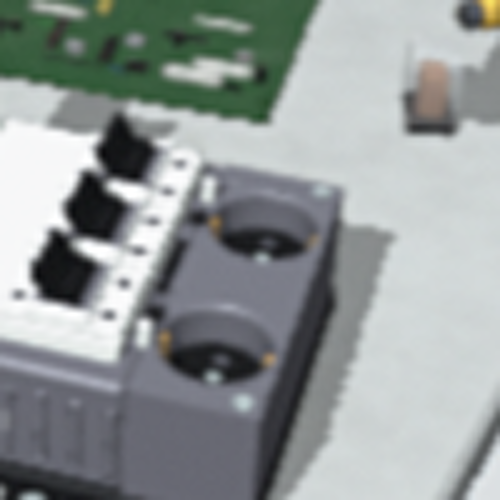

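All three levers are on. Next I go over the cover to its back.

```bash
python3 -m crank '[[-1,[0,8,-20],0],[-1,[-45,20,-20],0],[-1,[-90,30,-20],0],[-1,[-135,40,-20],0],[-1,[-180,45,-20],0]]' |grep -E "contact"; python3 to.py 135 0 195;python3 -m crank '[[-1,[-20,0,0],0],[-1,[-20,0,0],0],[-1,[-20,0,0],0]]' |grep -E "contact"; python3 to.py 132 0 146
```

```text
contact_force: [1.3, -0.1, 0.4]
clock 9.35 tip in dist [118.7   0.3 199.8] shift [-16.3  -0.5   4.7] turn -0.3 F [ 1.2 -0.3  0.4] tilt axis [-0.008  0.073 -0.997]
contact_force: [-0.5, -0.3, -0.2]
clock 9.65 tip in dist [136.8  -0.7 199.1] shift [ 4.3 -3.2 53. ] turn -0.4 F [-0.5 -0.2 -0.2] tilt axis [-0.009  0.073 -0.997]
```

```bash
python3 -m crank '[[-1,[4,-4,25],0],[-1,[4,-6,53],0],[-1,[4,-6,53],0]]' |grep -E "contact"; python3 to.py 112 0 148;python3 -m crank '[[-1,[10,0,-1],0],[-1,[20,0,-2],0],[-1,[30,0,-5],0],[-1,[40,0,-7],0]]' |grep -E "contact"; python3 to.py 71 0 155
```

```text
contact_force: [-1.0, 0.2, 0.9]
clock 9.95 tip in dist [129.6  -3.1 143.7] shift [17.7  3.3 -3.8] turn -0.4 F [-0.9  0.3  0.9] tilt axis [-0.013  0.072 -0.997]
contact_force: [2.7, 0.5, 1.3]
clock 10.35 tip in dist [ 92.1  -2.8 155.4] shift [21.1  2.6  0.7] turn -0.4 F [ 2.7 -0.   1.3] tilt axis [-0.007  0.074 -0.997]
```

```bash
python3 -m crank '[[-1,[10,0,1],0],[-1,[21,0,1],0],[-1,[31,0,3],0],[-1,[42,0,5],0]]' |grep -E "contact"; python3 to.py 31 0 142
```

```text
contact_force: [2.0, -0.3, -0.0]
clock 10.75 tip in dist [ 49.9  -2.3 150. ] shift [18.8  1.6  8.3] turn -0.4 F [ 1.9 -0.6 -0. ] tilt axis [-0.007  0.073 -0.997]
```

```bash
python3 -m crank '[[-1,[10,0,4],0],[-1,[19,0,8],0],[-1,[28,0,14],0],[-1,[36,0,21],0]]' |grep -E "contact"; python3 to.py 1 0 112
```

```text
contact_force: [1.5, -0.7, 1.5]
clock 11.15 tip in dist [ 13.6  -0.6 129.3] shift [12.5 -0.7 17.4] turn -0.4 F [ 1.4 -1.   1.5] tilt axis [-0.007  0.073 -0.997]
```

```bash
python3 -m crank '[[-1,[4,-1,5],0],[-1,[8,-1,11],0],[-1,[12,-1,17],0],[-1,[17,-1,22],0],[-1,[22,-1,27],0]]' |grep -E "contact"; python3 to.py -17 0 93
```

```text
contact_force: [2.1, -0.3, 1.2]
clock 11.65 tip in dist [ -8.4   0.6 101.2] shift [ 8.5 -1.3  8.2] turn -0.4 F [ 2.  -0.7  1.2] tilt axis [-0.009  0.073 -0.997]
```

Now the last stretch, at 5 mm per row, to the buffers.

```bash
python3 -m crank '[[-1,[3,0,4],0],[-1,[6,-1,8],0],[-1,[8,-1,11],0],[-1,[9,-1,14],0],[-1,[9,-1,16],0]]' |grep -E "contact"; python3 to.py -17 0 93
```

```text
contact_force: [-4.1, -5.4, 21.0]
clock 12.15 tip in dist [-17.    0.6  86. ] shift [ 0.1 -0.1 -7. ] turn -0.4 F [-5.  -4.6 21. ] tilt axis [-0.008  0.073 -0.997]
```

On the buffers, at the same depth as the first press. I'll release, back off and look.

```bash
python3 -m crank '[[-1,[0,0,0],0],[-1,[0,0,-5],0],[-1,[0,0,-12],0],[-1,[10,0,-40],0],[-1,[50,-10,-70],0]]' |grep -E "contact";python3 -m crank '[[-1,[50,-30,-10],0],[-1,[50,-30,-10],0],[-1,[50,-30,-10],0],[-1,[50,-30,-10],0],[-1,[50,-30,-10],0]]' |grep -E "contact";python3 -m crank '[[-1,[0,0,0],0],[-1,[0,0,0],0],[-1,[0,0,0],0],[-1,[0,0,0],0],[-1,[0,0,0],0]]' |grep contact; python3 - <<'E'
from h import *;import cv2
b=viewer.capture("scene")["img"][220:380,250:410,::-1]
cv2.imwrite("pics/o3.png",cv2.resize(b,(560,560),interpolation=2))
E
```

```text
contact_force: [0.0, -1.4, 1.6]
contact_force: [-0.4, -1.0, 0.7]
contact_force: [0.0, 0.4, 1.1]
```

View pics/o3.png

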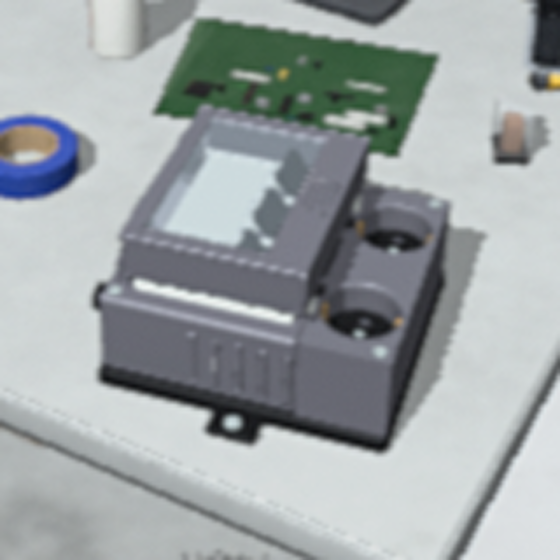

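The cover is shut and stays shut 1.3 s after release. Through the window, at around (270,200), all three levers lean to the hinge, and the arm is clear.

```bash
python3 -c "
from cell import robot;print(robot.finish_job())"
```

```text
the job is handed in; nothing more can be done
None
```

The job is handed in, with no verdict returned: the last picture shows the cover shut and staying shut after I let go, and all three breaker levers on, with the arm clear and no sign that anything lying around was moved.

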